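Set a straightedge against two pins and weigh it down

TASK

Slide the aluminium straightedge flat over the plywood board, without lifting it, until one long edge presses lightly against both steel pins at the same moment; go gently, the pins must not be pushed hard. Then gently stand the plain dark steel weight upright on top of the straightedge so that it stays in place, still touching both pins, and let go. Leave everything else where it is.

Things in the scene. Friction and masses are not known exactly. Their poses are not given: they have to be found in the camera images.
- bar_knob (a point): centre of the round black knob, 30 mm across and 40 mm tall, in the middle of the aluminium straightedge: a loose flat bar 300 x 60 mm, 12 mm thick, about 0.7 kg, that slides on the board against 1 to 5 N of friction. This point lies on the knob's axis, 20 mm above the bar's top face, 32 mm above its underside. y along the bar, x across it, z up
- stop_a: stop beyond the straightedge: flush aluminium plate 60 x 22 mm with a slot along x, and a rigid upright steel pin, 12 mm across, 22 mm tall, clamped in the slot. Origin: plate centre at the board's top face. The pin's axis stands up to 14 mm either side of it along x; just where is not measured: find it by touch or sight. Keep the push on it well under 10 N
- stop_b: the other stop, of the same make, about 200 mm from the first (along y); its own pin, too, stands anywhere up to 14 mm either side of the origin along x
- weight_mid (a point): centre of the weight: a plain dark steel cylinder 44 mm in diameter, 60 mm tall, about 0.7 kg, standing on the bench to the left or the right of the board; this point lies 30 mm above its underside
- panel: plywood board 320 mm (x) by 440 mm (y), 18 mm thick, fixed on the bench; origin at the centre of its underside; its top face lies 18 mm above the bench
- tin: closed round tin with a paper label, 72 mm across, 95 mm tall, standing on the bench; origin at the centre of its underside
- pencil: flat carpenter's pencil, 170 x 14 x 8 mm, lying on the board beyond the pins
- tape: grey tape measure, 60 x 30 mm, 55 mm tall, on the bench
- hammer: hammer lying on the bench
- screwdriver: screwdriver lying on the bench
- offcut: plywood offcut 120 x 70 x 18 mm lying on the bench near the robot
- wrench: wrench lying on the bench
Things that resemble listed ones, but are neither listed nor needed, are in the scene too. What is shaped like the part that bears weight_mid but green is not meant.

How it is judged:
On the way, in this order (a step that is already met when the one before it is completed fails the run):
1. the straightedge presses on both pins at the same moment (at least 0.5 N on each, for 0.2 s) (contact force between bar and stop_a above 0.5 N and contact force between bar and stop_b above 0.5 N), for 0.2 s.
2. the weight stands on the straightedge (contact force between weight and bar above 3 N and z of weight_mid in the frame of bar_knob between 0.007 and 0.014 m and angle between weight_mid's own z axis and vertical below 0.1 rad), for 0.2 s.
At the end, for the whole second after the job is handed in: The straightedge lies flat and still on the board with one long edge against both pins (no more than 2 mm of gap at either), and the weight stands upright and still on its top face, released (((x of pin_a_c0 in the frame of bar_knob between 0.033 and 0.038 m and x of pin_b_c0 in the frame of bar_knob between 0.033 and 0.038 m) or (x of pin_a_c0 in the frame of bar_knob between -0.038 and -0.033 m and x of pin_b_c0 in the frame of bar_knob between -0.038 and -0.033 m)) and y of pin_a_c0 in the frame of bar_knob between -0.147 and 0.147 m and y of pin_b_c0 in the frame of bar_knob between -0.147 and 0.147 m and contact force between weight and bar above 3 N and z of weight_mid in the frame of bar_knob between 0.007 and 0.014 m and angle between weight_mid's own z axis and vertical below 0.08 rad and angle between bar_knob's own z axis and vertical below 0.03 rad and contact force between weight and panel below 0.1 N and linear speed of each of bar, weight below 0.01 m/s); the robot touches nothing.
It fails at once if a pin is pushed with more than 10 N (contact force between any of stop_a, stop_b and anything else above 10 N).
It fails at once if the straightedge is lifted off the board (more than 15 mm) (height (world z) of bar_knob above 0.065 m).
It fails at once if the weight is banged down or pressed on the straightedge (over 50 N) (contact force between weight and bar above 50 N).
It fails at once if another thing is moved by more than 25 mm (distance of any of tin, pencil, tape, hammer, screwdriver, offcut, wrench from where it was at the start of the episode above 0.025 m).
It also fails if it takes over 72 s, if anything falls off the work surface, if the arm or the gripper's body presses on something with over 40 N, if the wrist force passes 120 N, or if a joint passes its speed limit or range.

ROBOT

A 6-joint arm with a two-finger parallel gripper is mounted at the origin on the work surface. World frame = base frame: x ahead of the robot, y to its left, z up, the work surface at z = 0. Lengths are in m, angles in rad, forces in N, time in s.
With the tool pointing down it reaches from about 0.2 to 0.875 m from the base axis. Payload 3.4 kg.
Tool frame: the origin (TCP) lies on the centre line of the jaws, within the pads' length; the fingertips stand 19 mm ahead of it and the grasp point (between the pads) is the TCP (bot.tip_extent is the distance from the TCP to the fingertips, in m); x points along the fingers, z is the direction in which the jaws open and shut, and the axes are right-handed (so a half turn about x gives the same grasp; the last joint's range is limited). The gripper opens to 94 mm and grips with 3 to 60 N. Pads are 16 mm wide; open, the fingers measure 119 mm over their backs; the gripper's body (75 mm by 177 mm) begins 78 mm behind the grasp point.
Start: joints at [1.182, 0.276, 1.505, -0, 1.361, -0.121], TCP at [0.152, 0.555, 0.224] pointing down, gripper open.
Joint ranges: [-2.89, 2.89], [-0.75, 2.08], [0.22, 2.7], [-1.18, 4.32], [0.11, 2.71], [-2.7, 2.7]. Speed limits (rad/s): [2.57, 2.57, 3.14, 3.14, 3.14, 3.14].

INTERFACE

Orientations are given as a unit quaternion [x, y, z, w].
In Python, from bench import telemetry, cams, job, finder, bot gives the robot as it stands.
- The arm moves only by the shell command python3 -m pendant 'ROWS' [OPENING]. ROWS is text: rows parted by semicolons, each of 6 numbers parted by spaces: the shift along the tool's x, y, z in mm, then the turn, a rotation vector about the tool's x, y, z in degrees. In form: tx ty tz ax ay az; .... A call has 1 to 10 rows; each row is the pose to reach, as a shift and turn from the pose commanded when the call began, along the tool's axes at that moment; what a row does not reach only later rows make up. A row lasts 1/10 s, in which the tool goes at most 50 mm and 8.59 degrees, less where a joint would pass 70% of its speed; a pose out of reach is approached as far as the arm can. A call with a gripper value outside its range is refused whole. OPENING is the closure, from 0 (fully open) to 1 (shut), set as the call begins (- or left out, the last holds). The fingers move at their own pace and stop on an object; the grip force is fixed at half the most. Time passes only in rows, so rows that repeat a pose let the fingers close. It gives the time, the measured TCP pose, the force and the opening at its end, in the units of the state.
- telemetry.get_obs(): the state, without advancing time (a new reading comes with each control period).
- cams.read_camera(name): name is "side" or "top"; returns the picture (384x512x3 uint8, blue, green, red); there is no depth.
- cams.camera_model(name): a dict with "intrinsics" (3x3 intrinsics, pixels), "R" (3x3) and "t" (3): a world point X has camera coordinates R X + t. Camera axes: x right, y down, z forward; pixel columns grow to the right and rows downward; lengths in m; the calibration is good to about 2 mm. A picture is of the moment at which its call begins. camera_model takes no time and is no camera call.
- job.sign_off(): hands the job in, once; it reports no verdict.
Trained networks look in the newest picture that a camera, given by its name, has taken for a name from the list of things; names that differ only in an ending like _2 or _b are one class to them, and where a whole thing is asked for, a point or a joint stands for the part that bears it (a point fixed in the world has none). Each returns a list of dicts, best first, with "confidence" (0 to 1); they miss things now and then, are a little off and sometimes report something else, mostly with a low value. They report only what shows in the picture. A call takes as long as a camera call. They do not tell look-alikes from the thing itself.
- finder.trace(thing, camera): "region" (384x512 bool, what is visible of it) and "bbox" ([left, top, width, height] in pixels, round what is visible of it).
- finder.place_of(thing, camera): "position" ([row, column] in pixels: a listed point, or the origin of a listed thing).
The state is a dict: "time": time; "joint_positions": joint angles; "joint_velocities": joint speeds; "effort": joint torques, N m; "tool_pos": TCP position; "tool_rot": TCP orientation; "wrist_force": force on the tool from outside, world axes, zero at the start; "wrist_torque": the same for the moment, N m; "opening": finger opening in m.
Only numpy, scipy, OpenCV 4.12 (cv2) and the standard library are available. Lean on these libraries where they do the work, as an engineer would, in place of code of your own. Each camera call takes 0.05 s, during which the arm holds its last target. There are 200 camera calls.

## Working session

There is one attempt and no reset: what is moved stays moved. The work goes in short steps, Python scripts to look and compute and a shell command to move; the robot and the scene stay as the last step left them, time stands still between calls to the robot, and variables do not carry over. Pictures are saved under pics/ and viewed, about 8 in all and at most 12, crops included, and the job is handed in when it is done.

```bash
mkdir -p pics; ls; cat > h.py <<'E'
import numpy as np, cv2
from bench import telemetry, cams, job, finder, bot
def ray(cam,rc,z):
    m=cams.camera_model(cam);K=np.array(m["intrinsics"]);R=np.array(m["R"]);t=np.array(m["t"])
    d=R.T@np.linalg.solve(K,[rc[1],rc[0],1]);c=-R.T@t
    return c+d*(z-c[2])/d[2]
def proj(cam,X):
    m=cams.camera_model(cam);p=np.array(m["intrinsics"])@(np.array(m["R"])@np.array(X)+np.array(m["t"]))
    return p[1]/p[2],p[0]/p[2]
E
python3 - <<'E'
from h import *
ims=[]
for c in("top","side"):
    im=cams.read_camera(c); cv2.imwrite(f"pics/{c}0.png",im)
    m=cams.camera_model(c);print(c,"cam at",-np.array(m["R"]).T@m["t"])
    for n,z in(("bar_knob",.05),("stop_a",.018),("weight_mid",.03),("panel",0),("tin",0),("pencil",.022),("tape",0)):
        for r in finder.place_of(n,c)[:3]:
            print(n,r["confidence"],np.round(r["position"]),np.round(ray(c,r["position"],z),3))
cv2.imwrite("pics/both0.png",cv2.resize(cv2.imread("pics/top0.png"),(800,600)))
o=telemetry.get_obs();print(o["time"],o["tool_pos"],o["tool_rot"],o["wrist_force"])
E
```

```text
pics
top cam at [0.43579365 0.01563814 1.39875671]
bar_knob 0.73 [210. 252.] [0.469 0.049 0.05 ]
stop_a 0.64 [165. 220.] [0.598 0.137 0.018]
stop_a 0.49 [158. 293.] [ 0.616 -0.068  0.018]
stop_a 0.36 [114. 170.] [0.747 0.278 0.018]
weight_mid 0.53 [209. 126.] [0.477 0.4   0.03 ]
weight_mid 0.49 [183. 109.] [0.55  0.447 0.03 ]
weight_mid 0.21 [140. 255.] [0.666 0.037 0.03 ]
panel 0.57 [185. 258.] [0.543 0.032 0.   ]
panel 0.24 [209. 249.] [0.474 0.056 0.   ]
tin 0.83 [213. 405.] [ 0.459 -0.386  0.   ]
tin 0.32 [158. 290.] [ 0.618 -0.062  0.   ]
pencil 0.58 [140. 257.] [0.668 0.033 0.022]
tape 0.88 [112. 172.] [0.754 0.277 0.   ]
side cam at [ 0.26548936 -0.69643126  0.9192646 ]
bar_knob 0.84 [199. 246.] [0.48  0.033 0.05 ]
stop_a 0.62 [174. 272.] [0.59  0.132 0.018]
stop_a 0.59 [220. 302.] [ 0.611 -0.06   0.018]
weight_mid 0.64 [111. 231.] [0.554 0.446 0.03 ]
weight_mid 0.47 [128. 217.] [0.485 0.375 0.03 ]
panel 0.79 [207. 266.] [0.536 0.028 0.   ]
panel 0.52 [357. 292.] [ 0.452 -0.393  0.   ]
tin 0.78 [358. 292.] [ 0.452 -0.394  0.   ]
pencil 0.77 [191. 307.] [0.662 0.033 0.022]
pencil 0.61 [115. 264.] [0.657 0.401 0.022]
pencil 0.52 [356. 292.] [ 0.448 -0.397  0.022]
tape 0.63 [136. 297.] [0.736 0.286 0.   ]
0.8 [0.15217953 0.55456556 0.22454177] [-0.4287262   0.56221883  0.4288094   0.56234005] [ 0.23148872 -0.20683638  0.85959826]
```

View pics/both0.png

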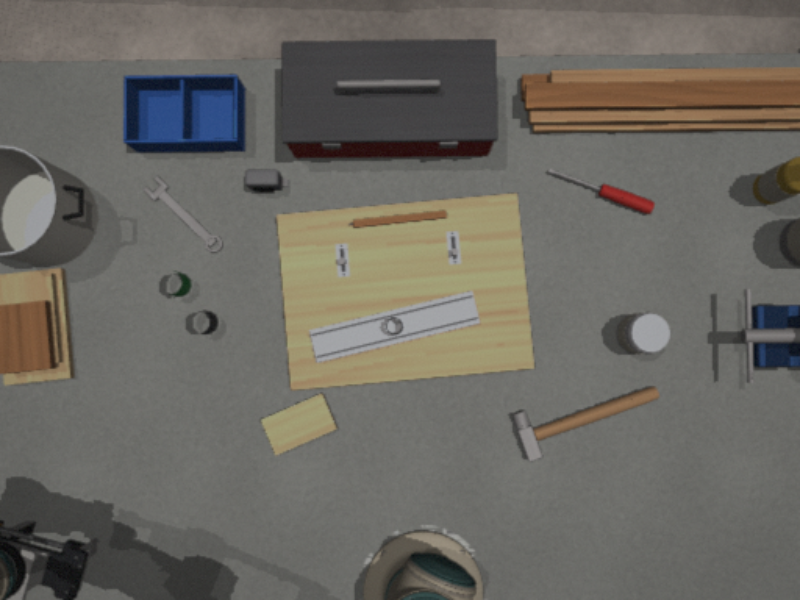

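View pics/side0.png

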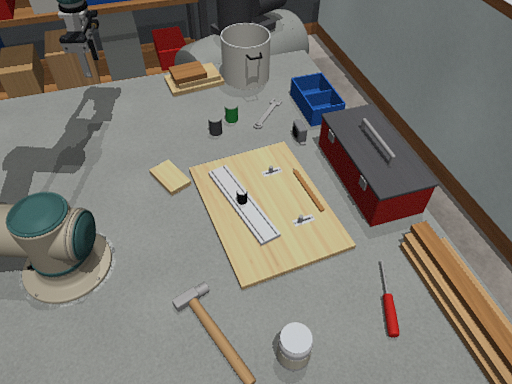

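The top view shows the bar tilted about 10° with its knob at (392,326), the pins at (342,258) and (453,247), the dark weight at (204,322) and the green look-alike at (177,285). I'll refine these next.

```bash
python3 - <<'E'
from h import *
t=cv2.imread("pics/top0.png");s=cv2.imread("pics/side0.png")
a=cv2.resize(t[145:235,190:320],(800,554),interpolation=cv2.INTER_CUBIC)
cv2.imwrite("pics/cropt.png",a)
cv2.imwrite("pics/crops.png",cv2.resize(s[155:245,200:330],(800,554),interpolation=cv2.INTER_CUBIC))
for c,zs in(("top",(.03,.018)),("side",(.03,.018))):
    cams.read_camera(c)
    for n,z in(("bar_knob",.03),("panel",.018),("weight_mid",.03),("weight_mid",.03)):
        for r in finder.trace(n,c)[:2]:
            m=r["region"].astype(np.uint8);
            cs=cv2.findContours(m,0,1)[0];k=max(cs,key=cv2.contourArea)[:,0,:]
            P=np.array([ray(c,(v,u),z)[:2] for u,v in k])
            rc=cv2.minAreaRect((P*1000).astype(np.float32));print(c,n,r["confidence"],r["bbox"],np.round(rc[0],1),np.round(rc[1],1),round(rc[2],2), "col",cv2.mean(cams.read_camera(c),m)[:3] if n=="weight_mid" else "")
            print("  corners",np.round(cv2.boxPoints(rc)).tolist())
E
```

```text
top bar_knob 0.76 [199.0, 191.4, 106.8, 42.6] [473.9  45.7] [ 63.2 302.9] 12.88 col 
  corners [[409.0, 186.0], [477.0, -109.0], [538.0, -95.0], [471.0, 200.0]]
top panel 0.92 [173.4, 125.1, 169.1, 124.1] [538.5  29.5] [319.6 441.6] 4.61 col 
  corners [[361.0, 237.0], [397.0, -203.0], [716.0, -178.0], [680.0, 262.0]]
top weight_mid 0.59 [128.9, 199.5, 11.8, 15.0] [486.  373.4] [21.5 42.5] 85.76 col (47.223404255319146, 47.88297872340426, 48.01063829787234)
  corners [[464.0, 364.0], [506.0, 361.0], [508.0, 382.0], [466.0, 386.0]]
top weight_mid 0.48 [112.9, 174.8, 10.5, 11.3] [553.2 423.2] [26.2 43.1] 82.14 col (44.24545454545454, 58.82727272727272, 42.25454545454545)
  corners [[530.0, 413.0], [573.0, 407.0], [576.0, 433.0], [534.0, 439.0]]
top weight_mid 0.65 [110.8, 173.3, 12.3, 11.8] [550.6 422.3] [22.3 39.8] 71.77 col (37.32954545454545, 53.60227272727273, 34.61363636363637)
  corners [[528.0, 418.0], [566.0, 406.0], [573.0, 427.0], [535.0, 439.0]]
top weight_mid 0.43 [127.6, 201.4, 11.7, 13.4] [482.6 372.7] [15.5 37.1] 79.82 col (33.160714285714285, 32.964285714285715, 32.9285
[... 552 characters left out ...]
18.0, 394.0], [558.0, 383.0], [580.0, 462.0], [540.0, 473.0]]
side weight_mid 0.57 [208.7, 121.1, 11.8, 15.6] [477.5 376.5] [73.2 43.2] 75.04 col (48.20967741935484, 47.02150537634409, 46.74193548387097)
  corners [[447.0, 347.0], [489.0, 336.0], [508.0, 406.0], [466.0, 417.0]]
side weight_mid 0.63 [224.2, 106.1, 12.4, 15.0] [547.2 423.3] [71.8 40.5] 74.68 col (36.51923076923077, 75.63461538461539, 26.435897435897434)
  corners [[518.0, 394.0], [557.0, 383.0], [576.0, 453.0], [537.0, 463.0]]
side weight_mid 0.48 [210.0, 118.4, 11.7, 19.5] [478.6 380.6] [72.1 43.1] 75.04 col (48.61714285714286, 47.59428571428571, 47.0)
  corners [[448.0, 351.0], [490.0, 340.0], [509.0, 410.0], [467.0, 421.0]]
```

View pics/cropt.png

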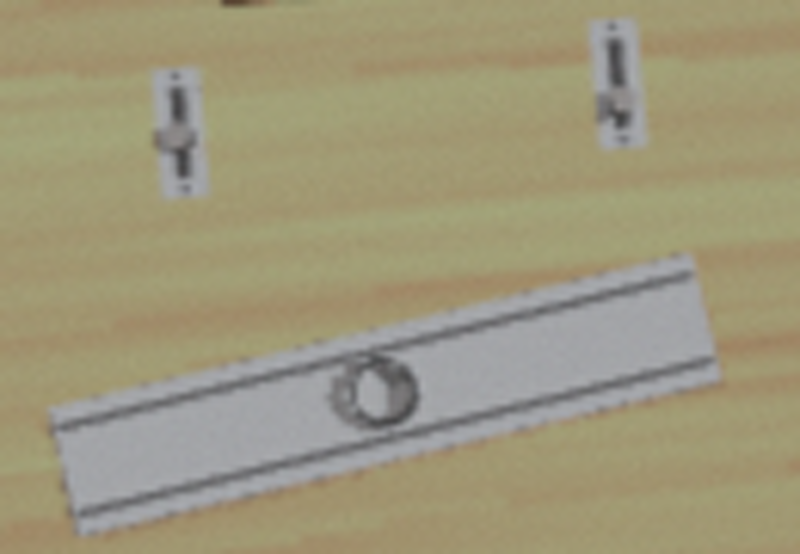

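View pics/crops.png

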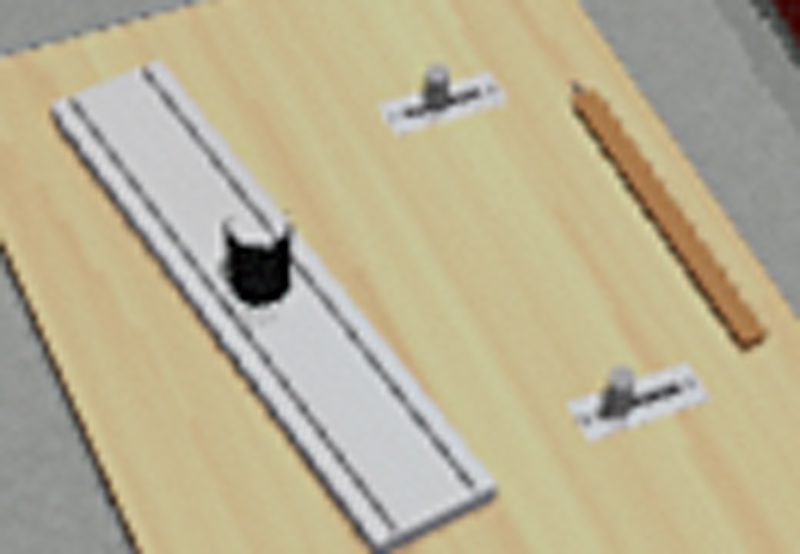

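The pins show clearly. In the top crop they are at about (178,135) and (618,100). In the side crop their tops are at (437,73) and (623,375), with bases about 35 px lower. I'll triangulate these.

```bash
python3 - <<'E'
from h import *
k=800/130
for n,tp,s1,s0 in(("a",(178,135),(437,73),(435,107)),("b",(618,100),(623,375),(613,412))):
    print(n,"top",ray("top",(145+tp[1]/k,190+tp[0]/k),.03)[:2],"side tip",ray("side",(155+s1[1]/k,200+s1[0]/k),.04)[:2],"side base",ray("side",(155+s0[1]/k,200+s0[0]/k),.018)[:2])
print("knob top", ray("top",(145+388/k,190+375/k),.05), "side",ray("side",(155+262/k,200+258/k),.05))
# bar top-face edge line in top crop: (50,410)-(690,255) far; (80,535)-(720,380) near
for p in((50,410),(690,255),(720,380),(80,535)):print("bar",ray("top",(145+p[1]/k,190+p[0]/k),.03)[:2])
for p in((52,105),(152,62),(495,490),(380,545)):print("bar s",ray("side",(155+p[1]/k,200+p[0]/k),.03)[:2])
from scipy.optimize import least_squares
def box(x,c):
    th=np.linspace(0,6.28,40);P=[proj(c,(x[0]+.022*np.cos(q),x[1]+.022*np.sin(q),z)) for q in th for z in(0,.06)]
    P=np.array(P);return np.r_[P.min(0),P.max(0)]
B={"top":[200.5,128.2,215.2,140],"side":[119.8,209.3,137.5,221]}
for cc in(("top",),("side",),("top","side")):
    r=least_squares(lambda x:np.concatenate([box(x,c)-B[c] for c in cc]),[.48,.38],diff_step=1e-3);print("weight",cc,r.x,np.round(r.fun,1))
o=telemetry.get_obs();print(o["time"])
from scipy.spatial.transform import Rotation as R
print(R.from_quat(o["tool_rot"]).as_matrix().round(3))
E
```

```text
a top [0.59183658 0.13925401] side tip [0.58986651 0.13859666] side base [0.58919226 0.13754124]
b top [ 0.60553744 -0.06113791] side tip [ 0.60459391 -0.0620704 ] side base [ 0.60099269 -0.06420981]
knob top [0.47511428 0.05021485 0.05      ] side [0.47042355 0.04056729 0.05      ]
bar [0.46735716 0.19806724]
bar [ 0.5344738  -0.09280776]
bar [ 0.47759327 -0.10551996]
bar [0.41071596 0.18473668]
bar s [0.41010362 0.18398429]
bar s [0.46358075 0.19782203]
bar s [ 0.53327635 -0.09608252]
bar s [ 0.47799556 -0.107848  ]
weight ('top',) [0.47930946 0.37586064] [-0.8 -4.7  0.8  4.9]
weight ('side',) [0.4793197  0.37162751] [-2.7 -1.5  2.6  1.5]Traceback (most recent call last):
  File "<stdin>", line 15, in <module>
    return func(*args, **kwargs)
    result = trf(vector_fun.fun, vector_fun.jac, x0, f0, J0, lb, ub, ftol, xtol,
                 gtol, max_nfev, x_scale, loss_function, tr_solver,
                 tr_options.copy(), verbose, callback=callback_wrapped)
    return trf_no_bounds(
        fun, jac, x0, f0, J0, ftol, xtol, gtol, max_nfev, x_scale,
        loss_function, tr_solve
[... 654 characters left out ...]
                 mf)
                             ^^^
    df = [f_eval - f0 for f_eval in f_evals]
                                    ^^^^^^^
    f = np.atleast_1d(self.fun(x, *self.args, **self.kwargs))
                      ~~~~~~~~^^^^^^^^^^^^^^^^^^^^^^^^^^^^^^
    return np.atleast_1d(self.fun(x))
                         ~~~~~~~~^^^
    return self.f(x, *self.args, **self.kwargs)
           ~~~~~~^^^^^^^^^^^^^^^^^^^^^^^^^^^^^^
  File "<stdin>", line 15, in <lambda>
  File "<stdin>", line 11, in box
  File "h.py", line 8, in proj
    m=cams.camera_model(cam);p=np.array(m["intrinsics"])@(np.array(m["R"])@np.array(X)+np.array(m["t"]))
ValueError: time passes only in moves, steps and waits
```

```bash
python3 - <<'E'
import re
s=open("h.py").read()
s=s.replace("def ray","M={c:cams.camera_model(c) for c in('top','side')}\ndef ray").replace("m=cams.camera_model(cam)","m=M[cam]")
open("h.py","w").write(s)
E
python3 - <<'E'
from h import *
from scipy.spatial.transform import Rotation as R
o=telemetry.get_obs();print(o["time"],R.from_quat(o["tool_rot"]).as_matrix().round(3))
t=cv2.imread("pics/top0.png");s=cv2.imread("pics/side0.png")
a=cv2.resize(t[165:230,100:150],None,fx=8,fy=8,interpolation=cv2.INTER_CUBIC);b=cv2.resize(s[90:155,195:245],None,fx=8,fy=8,interpolation=cv2.INTER_CUBIC)
cv2.imwrite("pics/w.png",cv2.convertScaleAbs(np.hstack([a,b]),alpha=1.5))
E
```

```text
1.7 [[ 0.    -0.964  0.265]
 [ 0.     0.265  0.964]
 [-1.    -0.     0.   ]]
```

View pics/w.png

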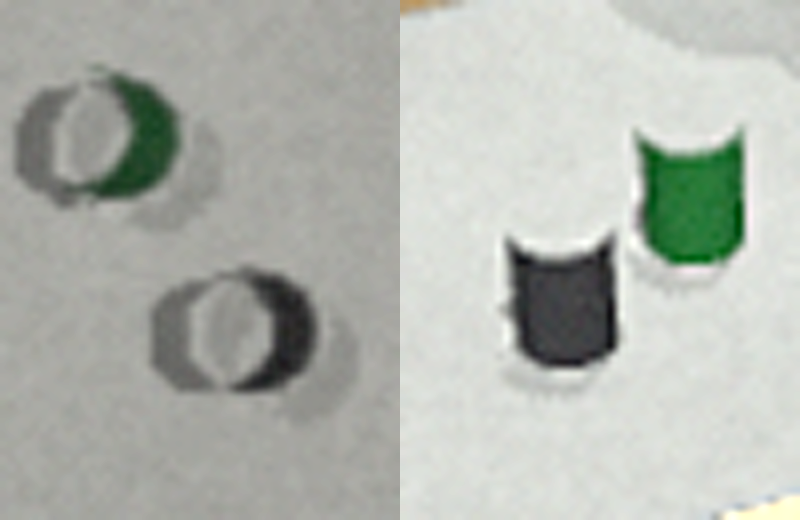

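The weight's lit top hides against the bench, which explains the small traces. In the top crop its silhouette runs over columns 190–317 and rows 265–392. In the side crop it runs over columns 505–618, with the bottom at row 368.

```bash
python3 - <<'E'
from h import *
from scipy.optimize import least_squares
def box(x,c):
    P=np.array([proj(c,(x[0]+.022*np.cos(q),x[1]+.022*np.sin(q),z)) for q in np.linspace(0,6.28,60) for z in(0,.06)]);return np.r_[P.min(0),P.max(0)]
t=np.array([198.1,123.8,213.9,139.6]);s=np.array([208.1,136,222.2])
f={"top":lambda x:box(x,"top")-t,"side":lambda x:box(x,"side")[[1,2,3]]-s}
for n in(["top"],["side"],["top","side"]):
    r=least_squares(lambda x:np.concatenate([f[k](x) for k in n]),[.48,.38],diff_step=1e-2);print(n,r.x.round(4),r.fun.round(1))
th=lambda a:(np.cos(np.radians(a)),np.sin(np.radians(a)))
E
```

```text
['top'] [0.4846 0.3827] [-0.3 -2.8  0.3  2.9]
['side'] [0.4843 0.3915] [-0.2 -0.   0.2]
['top', 'side'] [0.4839 0.384 ] [-0.1 -3.3  0.6  2.5  0.2  1.4  0.7]
```

```bash
cat > st.py <<'E'
import sys;from h import *
from scipy.spatial.transform import Rotation as R
# usage: st.py x y z yaw_deg -> tool-frame shift/turn
o=telemetry.get_obs();m=R.from_quat(o["tool_rot"]).as_matrix();p=np.array(o["tool_pos"])
print("t",o["time"],"p",p.round(4),"yaw",np.degrees(np.arctan2(m[1,2],m[0,2])).round(2),"F",np.round(o["wrist_force"],2),"open",o["opening"])
if len(sys.argv)>1:
    a=list(map(float,sys.argv[1:]));g=R.from_euler("z",a[3],degrees=True).as_matrix()@np.array([[0,0,1.],[0,1,0],[-1,0,0]])
    g=np.c_[[0,0,-1],np.cross(g[:,2] if 0 else [np.cos(np.radians(a[3])),np.sin(np.radians(a[3])),0],[0,0,-1]),[np.cos(np.radians(a[3])),np.sin(np.radians(a[3])),0]]
    print("shift mm",(m.T@(np.array(a[:3])-p)*1000).round(1),"turn",np.degrees(R.from_matrix(m.T@g).as_rotvec()).round(2))
E
python3 st.py .472 .0455 .12 13
r="-443"; python3 -m pendant '0 -443 -406 61 0 0;0 -443 -406 61 0 0;0 -443 -406 61 0 0;0 -443 -406 61 0 0;0 -443 -406 61 0 0;0 -443 -406 61 0 0;0 -443 -406 61 0 0;0 -443 -406 61 0 0;0 -443 -406 61 0 0;0 -443 -406 61 0 0' 0
python3 st.py .472 .0455 .12 13
```

```text
t 1.7 p [0.1521 0.5546 0.2245] yaw 74.66 F [-0.61  0.35  0.23] open 0.09405562861493277
shift mm [ 104.5 -443.1 -406.3] turn [ 6.166e+01  1.000e-02 -0.000e+00]
time: 2.7
tool_pos: [0.419, 0.1294, 0.2249]
tool_rot: [-0.084, 0.702, 0.084, 0.703]
wrist_force: [0.1, 0.3, 0.3]
opening: 0.094
t 2.7 p [0.419  0.1294 0.2249] yaw 13.65 F [0.1  0.31 0.29] open 0.09397144002490962
shift mm [104.9 -94.   31.5] turn [ 0.65  0.07 -0.01]
```

```bash
python3 -m pendant '0 -45 15 0 0 0;0 -70 25 0 0 0;0 -70 25 0 0 0;0 -70 25 0 0 0' >/dev/null
python3 st.py .472 .0455 .053 13
```

```text
t 3.1 p [0.4587 0.0691 0.2243] yaw 13.57 F [-0.4  -0.42 -0.53] open 0.09392955136510193
shift mm [171.2 -26.2   7.5] turn [ 0.57 -0.05 -0.06]
```

```bash
python3 -m pendant '40 -26 8 0.5 0 0;80 -26 8 0.5 0 0;110 -26 8 0.5 0 0;110 -26 8 0.5 0 0;110 -26 8 0.5 0 0' >/dev/null
python3 st.py .472 .0455 .053 13
python3 - <<'E'
from h import *
im=[cams.read_camera(c) for c in("top","side")]
a=cv2.resize(im[0][150:240,190:310],(800,600),interpolation=3);cv2.imwrite("pics/t1.png",a)
cv2.imwrite("pics/s1.png",cv2.resize(im[1][140:260,190:350],(800,600),interpolation=3))
E
```

```text
t 3.6 p [0.4726 0.0469 0.115 ] yaw 13.26 F [1.09 0.49 1.07] open 0.09397918567145341
shift mm [62.  -1.3 -0.9] turn [ 0.26 -0.01 -0.03]
```

View pics/s1.png

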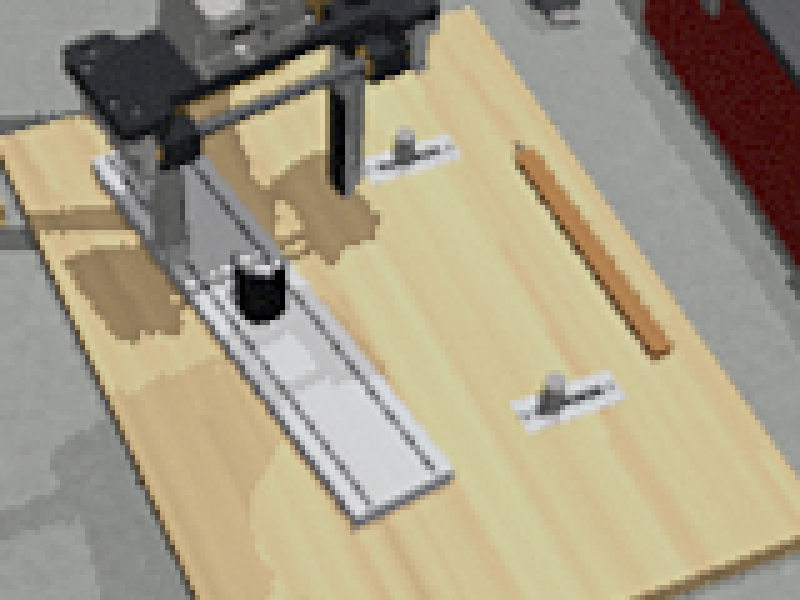

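The jaws bracket the knob at (262,285) and both pins are clear, so I'll descend and grip.

```bash
python3 -m pendant '30 -1 -1 0 0 0;55 -1 -1 0 0 0;62 -1 -1 0 0 0;62 -1 -1 0 0 0;62 -1 -1 0 0 0' >/dev/null
python3 st.py
python3 -m pendant '0 0 0 0 0 0;0 0 0 0 0 0;0 0 0 0 0 0;0 0 0 0 0 0;0 0 0 0 0 0;0 0 0 0 0 0;0 0 0 0 0 0;0 0 0 0 0 0;0 0 0 0 0 0;0 0 0 0 0 0' 0.7
python3 st.py .545 .04 .053 4
```

```text
t 4.2 p [0.4736 0.0446 0.0539] yaw 13.17 F [-0.16  0.12  0.36] open 0.09394491267828715
time: 5.2
tool_pos: [0.4727, 0.0446, 0.0525]
tool_rot: [-0.081, 0.702, 0.081, 0.703]
wrist_force: [1.7, -0.1, -1.2]
opening: 0.0295
t 5.2 p [0.4727 0.0446 0.0525] yaw 13.15 F [ 1.72 -0.09 -1.24] open 0.029466666500455
shift mm [ -0.5 -20.9  69.4] turn [ 9.15  0.05 -0.01]
```

```bash
python3 -m pendant '0 -2 7 1 0 0;0 -4 14 2 0 0;0 -6 21 3 0 0;0 -8 28 4 0 0;0 -10 35 5 0 0;0 -12 42 6 0 0;0 -14 49 7 0 0;0 -17 56 8 0 0;0 -19 63 9 0 0;0 -21 69 9 0 0'
python3 -m pendant '0 0 0 0 0 0;0 0 0 0 0 0' >/dev/null
python3 st.py
python3 - <<'E'
from h import *
im=[cams.read_camera(c) for c in("top","side")]
cv2.imwrite("pics/t2.png",cv2.resize(im[0][140:230,190:310],(800,600),interpolation=3))
cv2.imwrite("pics/s2.png",cv2.resize(im[1][140:260,190:350],(800,600),interpolation=3))
E
```

```text
time: 6.2
tool_pos: [0.5449, 0.0397, 0.0525]
tool_rot: [-0.025, 0.707, 0.025, 0.707]
wrist_force: [-2.6, 0.6, 4.0]
opening: 0.0294
t 6.4 p [0.5461 0.0396 0.0525] yaw 4.15 F [ 2.39 -0.6   0.17] open 0.029105653539316986
```

View pics/s2.png

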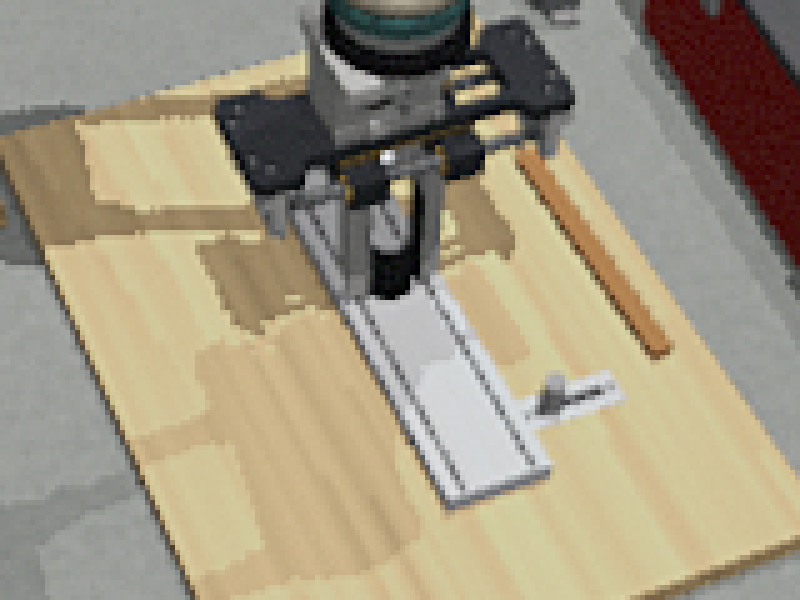

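```bash
python3 - <<'E'
from h import *
f=lambda u,v:ray("side",(140+v/5,190+u/5),.03)[:2]*1000
for A,B in(((440,287),(550,466)),((345,303),(447,500))):
    a,b=f(*A),f(*B);print(a.round(1),b.round(1),np.degrees(np.arctan2((b-a)[0],-(b-a)[1])).round(1))
print(f(550,466),f(447,500))
E
```

```text
[571.6  27.1] [ 583.5 -107.5] 5.1
[517.1  32.2] [ 524.8 -111.3] 3.1
[ 583.49145914 -107.51571125] [ 524.79155123 -111.30981601]
```

Both edges now read about 4°, so the bar followed the turn and is about 15 mm short of the pins. I'll slacken the jaws so the bar can align itself, then push with the rear finger.

```bash
python3 -m pendant '0 0 0 0 0 0;0 0 0 0 0 0;0 0 0 0 0 0' 0.63; python3 -m pendant '0 0 2 0 0 0;0 0 4 0 0 0;0 0 6 0 0 0;0 0 8 0 0 0;0 0 9 0 0 0;0 0 10 0 0 0;0 0 10 0 0 0;0 0 10 0 0 0'; python3 st.py
```

```text
time: 6.8
tool_pos: [0.5437, 0.0399, 0.0524]
tool_rot: [-0.026, 0.707, 0.026, 0.706]
wrist_force: [1.4, -0.3, -0.3]
opening: 0.0345
time: 7.6
tool_pos: [0.5543, 0.0405, 0.0524]
tool_rot: [-0.026, 0.707, 0.026, 0.707]
wrist_force: [-1.6, 0.2, -0.1]
opening: 0.0345
t 7.6 p [0.5543 0.0405 0.0524] yaw 4.15 F [-1.64  0.19 -0.14] open 0.0345394306673313
```

```bash
for i in 1; do python3 -m pendant '0 0 1 0 0 0;0 0 1 0 0 0'|grep -E "pos|force"; python3 -m pendant '0 0 1 0 0 0;0 0 1 0 0 0'|grep -E "pos|force";python3 -m pendant '0 0 1 0 0 0;0 0 1 0 0 0'|grep -E "pos|force"; done
```

```text
tool_pos: [0.5552, 0.0406, 0.0524]
wrist_force: [-1.4, -0.1, -0.5]
tool_pos: [0.5563, 0.0407, 0.0524]
wrist_force: [-1.9, 0.3, -0.3]
tool_pos: [0.5574, 0.0407, 0.0524]
wrist_force: [-2.1, -0.3, -1.0]
```

```bash
python3 -m pendant '0 0 1 0 0 0;0 0 1 0 0 0'|grep -E "pos|force"; python3 -m pendant '0 0 1 0 0 0;0 0 1 0 0 0'|grep -E "pos|force"; python3 -m pendant '0 0 0.7 0 0 0;0 0 0.7 0 0 0'|grep -E "pos|force"
```

```text
tool_pos: [0.5584, 0.0408, 0.0524]
wrist_force: [-1.1, 0.1, -1.6]
tool_pos: [0.5594, 0.0409, 0.0524]
wrist_force: [-2.0, 0.1, -0.5]
tool_pos: [0.56, 0.0409, 0.0524]
wrist_force: [-0.8, -0.4, -0.8]
```

```bash
python3 - <<'E'
from h import *
im=[cams.read_camera(c) for c in("top","side")]
a=cv2.resize(im[0][150:210,190:310],(800,400),interpolation=3)
s=im[1]
b=cv2.resize(s[190:250,270:350],(400,300),interpolation=3);c=cv2.resize(s[150:210,230:310],(400,300),interpolation=3)
cv2.imwrite("pics/c3.png",np.vstack([cv2.resize(a,(800,300)),np.hstack([c,b])]))
E
```

```text
(no output)
```

View pics/c3.png

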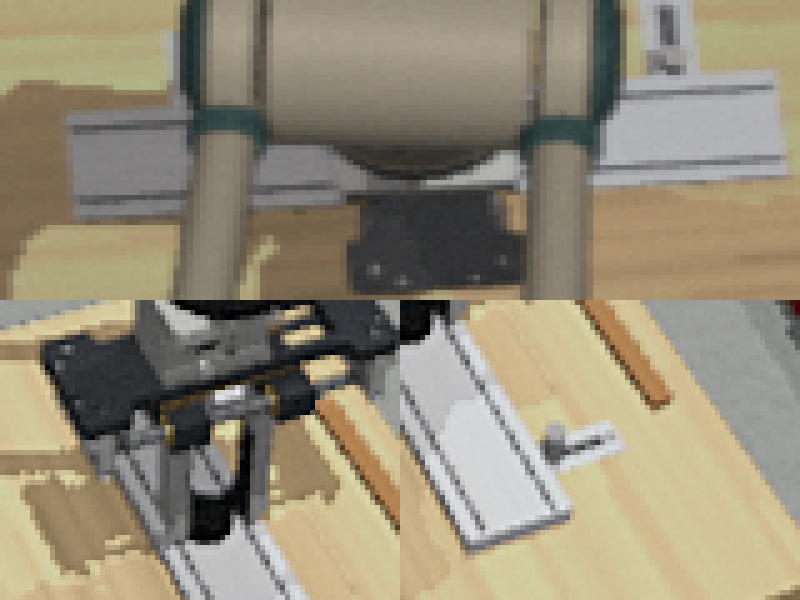

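Pin b at (553,440) looks within a couple of mm of the bar's edge. I'll go on in 0.5 mm steps.

```bash
python3 -m pendant '0 0 0.7 0 0 0;0 0 0.7 0 0 0'|grep -E "force"; python3 -m pendant '0 0 0.6 0 0 0;0 0 0.6 0 0 0;0 0 0.6 0 0 0'|grep -E "pos|force"; python3 st.py;  python3 -m pendant '0 0 0.5 0 0 0;0 0 0.5 0 0 0;0 0 0.5 0 0 0'|grep -E "pos|force"
```

```text
wrist_force: [-1.7, -0.0, -0.9]
tool_pos: [0.5613, 0.041, 0.0525]
wrist_force: [-1.8, -0.5, -1.0]
t 9.4 p [0.5613 0.041  0.0525] yaw 4.15 F [-1.83 -0.48 -1.04] open 0.034472091562637544
tool_pos: [0.5617, 0.0411, 0.0525]
wrist_force: [-1.3, 0.2, -0.7]
```

```bash
python3 -m pendant '0 0 0.5 0 0 0;0 0 0.5 0 0 0;0 0 0.5 0 0 0'|grep -E "force"; python3 -m pendant '0 0 0.5 0 0 0;0 0 0.5 0 0 0;0 0 0.5 0 0 0'|grep -E "pos|force";  python3 -m pendant '0 0 0.5 0 0 0;0 0 0.5 0 0 0;0 0 0.5 0 0 0'|grep -E "pos|force"
```

```text
wrist_force: [-1.7, 0.7, -1.8]
tool_pos: [0.5627, 0.0411, 0.0525]
wrist_force: [-1.7, 0.2, -0.2]
tool_pos: [0.5633, 0.0411, 0.0525]
wrist_force: [-1.2, 0.2, -2.0]
```

```bash
python3 -m pendant '0 0 0.5 0 0 0;0 0 0.5 0 0 0;0 0 0.5 0 0 0'|grep -E "force"; python3 -m pendant '0 0 0.5 0 0 0;0 0 0.5 0 0 0;0 0 0.5 0 0 0'|grep -E "pos|force"
```

```text
wrist_force: [-0.7, -0.9, -0.3]
tool_pos: [0.5639, 0.0413, 0.0524]
wrist_force: [-2.0, -0.5, -0.5]
```

```bash
python3 -m pendant '0 0 0.5 0 0 0;0 0 0.5 0 0 0;0 0 0.5 0 0 0'|grep -E "force"; python3 -m pendant '0 0 0.5 0 0 0;0 0 0.5 0 0 0;0 0 0.5 0 0 0'|grep -E "pos|force"
python3 - <<'E'
from h import *
im=[cams.read_camera(c) for c in("top","side")]
a=cv2.resize(im[0][150:200,200:310],(800,300),interpolation=3)
s=im[1]
b=cv2.resize(s[205:235,290:330],(400,300),interpolation=3);c=cv2.resize(s[150:210,230:310],(400,300),interpolation=3)
cv2.imwrite("pics/c4.png",np.vstack([a,np.hstack([c,b])]))
E
```

```text
wrist_force: [-4.3, -0.5, 1.0]
tool_pos: [0.5642, 0.0413, 0.0524]
wrist_force: [-5.3, -0.2, 0.7]
```

View pics/c4.png

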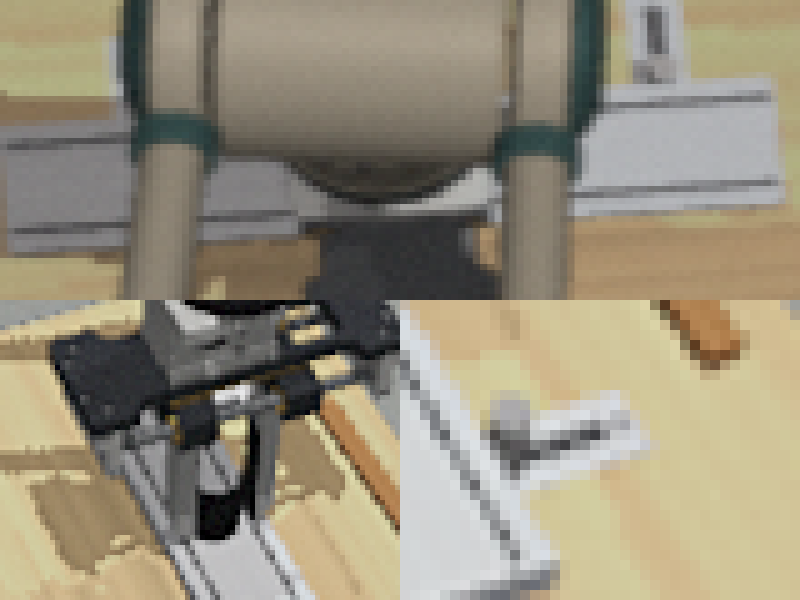

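Force rose to 5.3 N within 1 mm, well above the roughly 1.7 N of sliding friction. A bar touching only one pin would pivot at about 2 N, so both pins appear loaded. I'll add a little more and hold.

```bash
python3 -m pendant '0 0 0.3 0 0 0;0 0 0.3 0 0 0;0 0 0.3 0 0 0;0 0 0.3 0 0 0'|grep -E "pos|force"; python3 -m pendant '0 0 0.2 0 0 0;0 0 0.2 0 0 0;0 0 0.2 0 0 0;0 0 0.2 0 0 0'|grep -E "pos|force"; python3 st.py
```

```text
tool_pos: [0.5642, 0.0413, 0.0523]
wrist_force: [-5.5, -0.5, 1.6]
tool_pos: [0.5642, 0.0413, 0.0524]
wrist_force: [-6.0, -0.2, 2.9]
t 12.7 p [0.5642 0.0413 0.0524] yaw 4.17 F [-6.02 -0.19  2.92] open 0.035009345604864815
```

```bash
python3 -m pendant '0 0 0.3 0 0 0;0 0 0.5 0 0 0;0 0 0.5 0 0 0;0 0 0.5 0 0 0;0 0 0.5 0 0 0'|grep -E "pos|force"; python3 -m pendant '0 0 -1 0 0 0;0 0 -2 0 0 0;0 0 -3.5 0 0 0;0 0 -3.5 0 0 0;0 0 -3.5 0 0 0'|grep -E "pos|force"
```

```text
tool_pos: [0.5642, 0.0413, 0.0523]
wrist_force: [-6.1, -0.4, 3.1]
tool_pos: [0.564, 0.0411, 0.0528]
wrist_force: [-0.5, 0.6, -0.0]
```

```bash
python3 -m pendant '0 0 -1 0 0 0;0 0 -1 0 0 0;0 0 -1 0 0 0;0 0 -1 0 0 0;0 0 -1 0 0 0' 0.3|grep -E "pos|force|open"; python3 -m pendant '-15 0 -1 0 0 0;-50 0 -1 0 0 0;-95 0 -1 0 0 0;-140 0 -1 0 0 0;-170 0 -1 0 0 0;-170 0 -1 0 0 0' 0|grep -E "pos|force|open"
python3 st.py .4845 .391 .15 94
python3 - <<'E'
print(__import__('numpy').hypot(.4845,.391))
E
```

```text
tool_pos: [0.5618, 0.0411, 0.0525]
wrist_force: [-0.5, -0.0, 0.3]
opening: 0.0654
tool_pos: [0.5636, 0.0409, 0.2276]
wrist_force: [-0.2, 0.4, -0.3]
opening: 0.0941
t 14.8 p [0.5636 0.0409 0.2276] yaw 4.16 F [-0.23  0.44 -0.26] open 0.09409484892302052
shift mm [ 76.6 355.  -54.3] turn [-89.84   0.42   0.52]
0.6225923626258195
```

```bash
python3 -m pendant '0 45 -7 -8.5 0 0;0 90 -14 -17 0 0;0 135 -20 -25.5 0 0;0 180 -27 -34 0 0;0 225 -34 -42.5 0 0;0 270 -41 -51 0 0;0 315 -48 -59.5 0 0;20 340 -52 -68 0 0;40 355 -54 -76.5 0 0;60 355 -54 -85 0 0' >/dev/null;python3 -m pendant '0 0 0 -5 0 0;0 0 0 -5 0 0;0 0 0 -5 0 0' >/dev/null
python3 st.py .4845 .391 .10 94
python3 - <<'E'
from h import *
im=[cams.read_camera(c) for c in("top","side")]
a=cv2.resize(im[0][140:205,195:305],(800,400),interpolation=3)
s=im[1]
b=cv2.resize(s[165:235,255:325],(400,300),interpolation=3);c=cv2.resize(s[70:150,190:260],(400,300),interpolation=3)
cv2.imwrite("pics/c5.png",np.vstack([cv2.resize(a,(800,300)),np.hstack([c,b])]))
E
```

```text
t 16.1 p [0.4808 0.3909 0.1617] yaw 94.05 F [-0.63  0.06  0.34] open 0.09424007410433763
shift mm [61.7 -3.7 -0.2] turn [ 0.05 -0.03 -0.06]
```

View pics/c5.png

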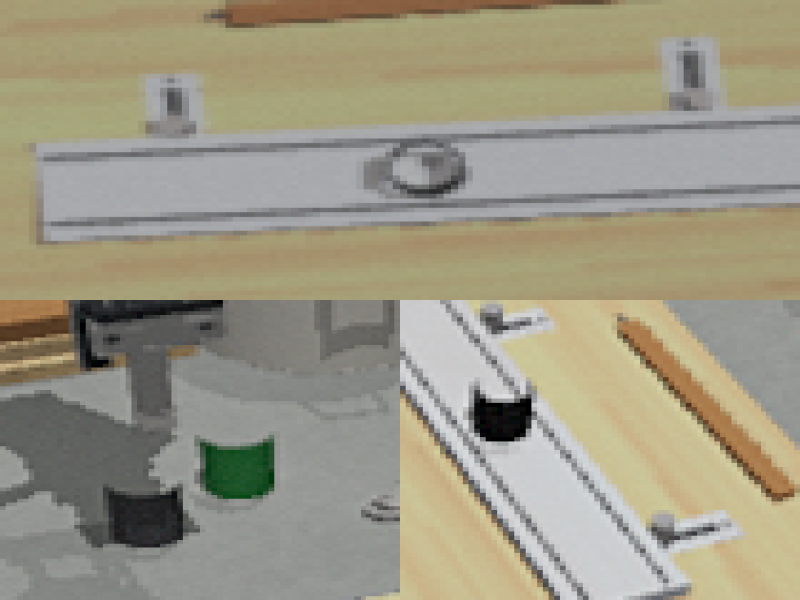

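Both pins look to be touching the bar: no board shows between the pins and its far edge. Now for the weight.

```bash
python3 -m pendant '30 -4 0 0 0 0;65 -4 0 0 0 0;95 -4 0 0 0 0;115 -4 0 0 0 0;121 -4 0 0 0 0;121 -4 0 0 0 0;121 -4 0 0 0 0'|grep -E "pos|force"; python3 -m pendant '0 0 0 0 0 0;0 0 0 0 0 0;0 0 0 0 0 0;0 0 0 0 0 0;0 0 0 0 0 0;0 0 0 0 0 0;0 0 0 0 0 0;0 0 0 0 0 0' 0.65|grep -E "pos|force|open"; python3 -m pendant '-20 0 0 0 0 0;-60 0 0 0 0 0;-100 0 0 0 0 0;-100 0 0 0 0 0;-100 0 0 0 0 0'|grep -E "pos|force|open"
python3 - <<'E'
from h import *
im=cams.read_camera("side")
cv2.imwrite("pics/c6.png",cv2.resize(im[30:180,150:350],(800,600),interpolation=3))
E
```

```text
tool_pos: [0.4861, 0.3919, 0.0428]
wrist_force: [0.6, -0.0, 0.3]
tool_pos: [0.485, 0.3912, 0.0415]
wrist_force: [1.0, -3.2, 1.9]
opening: 0.0434
tool_pos: [0.4844, 0.3911, 0.1405]
wrist_force: [-0.0, -0.3, -7.8]
opening: 0.0437
```

View pics/c6.png

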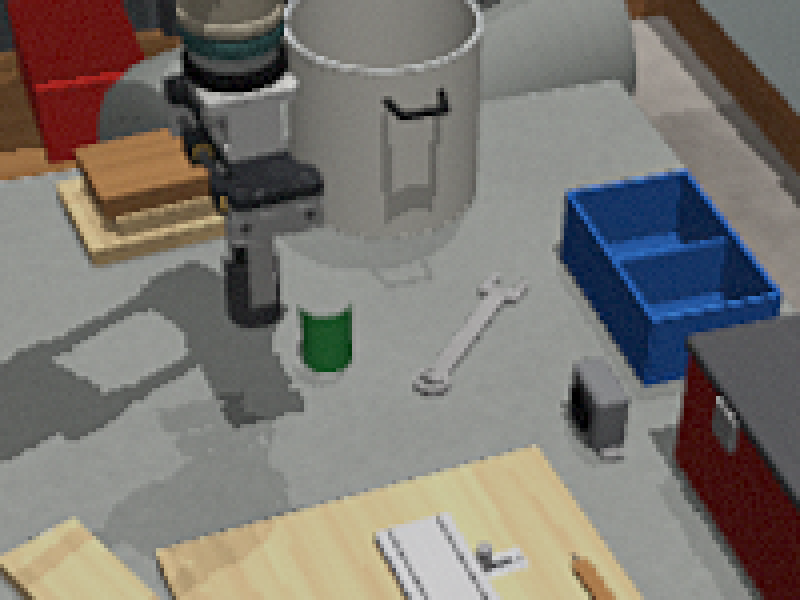

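The weight is held: 7.8 N and a 43.7 mm opening, with the green look-alike left behind. Carrying it to the bar, between the knob and pin a.

```bash
python3 st.py .558 .111 .140 94; python3 -m pendant '0 -10 -30 0 0 0;0 -20 -70 0 0 0;0 -30 -110 0 0 0;0 -35 -150 0 0 0;0 -40 -190 0 0 0;0 -45 -230 0 0 0;0 -50 -260 0 0 0;0 -53 -275 0 0 0;0 -53 -275 0 0 0;0 -53 -275 0 0 0'|grep -E pos;python3 st.py .558 .111 .0715 94
python3 - <<'E'
from h import *
im=[cams.read_camera(c) for c in("side","top")]
cv2.imwrite("pics/c7.png",np.hstack([cv2.resize(im[0][110:260,190:340],(400,400),interpolation=3),cv2.resize(im[1][135:225,190:280],(400,400),interpolation=3)]))
E
```

```text
t 18.25 p [0.4834 0.3904 0.139 ] yaw 94.16 F [-0.8  -0.65 -6.41] open 0.0437302444808059
shift mm [  -0.6  -54.2 -284.1] turn [ 0.16 -0.12 -0.24]
tool_pos: [0.5568, 0.1218, 0.14]
t 19.25 p [0.5568 0.1218 0.14  ] yaw 94.12 F [-0.5   0.55 -6.98] open 0.04406428323459546
shift mm [ 68.4  -0.7 -11. ] turn [ 0.12  0.09 -0.18]
```

View pics/c7.png

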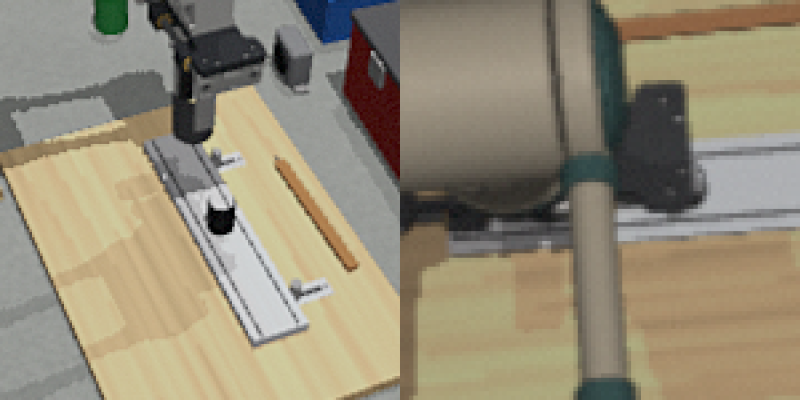

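```bash
python3 -m pendant '0 0 -6 0 0 0;20 0 -6 0 0 0;40 0 -6 0 0 0;55 0 -6 0 0 0;58 0 -6 0 0 0;58 0 -6 0 0 0;58 0 -6 0 0 0' >/dev/null;python3 st.py .558 .111 .0715 94
python3 -m pendant '2 0 0 0 0 0;4 0 0 0 0 0;5 0 0 0 0 0;6 0 0 0 0 0;6 0 0 0 0 0' >/dev/null;python3 st.py .558 .111 .0715 94
```

```text
t 20.05 p [0.5591 0.1153 0.0844] yaw 94.18 F [-0.95  0.58 -5.94] open 0.043536906554253005
shift mm [12.9  1.5 -4.2] turn [0.18 0.   0.11]
t 20.55 p [0.5582 0.1149 0.0774] yaw 94.15 F [-0.21 -0.53 -6.4 ] open 0.043568951562966134
shift mm [ 5.9  0.5 -3.9] turn [ 0.15  0.   -0.01]
```

```bash
python3 -m pendant '1 0 -1 0 0 0;2 0 -2 0 0 0;3 0 -3 0 0 0;4 0 -3 0 0 0;4 0 -3 0 0 0'|grep -E "pos|force"; python3 -m pendant '1 0 0 0 0 0;1 0 0 0 0 0'|grep -E "pos|force";python3 -m pendant '0.5 0 0 0 0 0;0.5 0 0 0 0 0'|grep -E "pos|force"
```

```text
tool_pos: [0.5584, 0.1119, 0.0733]
wrist_force: [-0.2, 0.1, -6.3]
tool_pos: [0.5584, 0.112, 0.0724]
wrist_force: [0.3, 0.3, -5.9]
tool_pos: [0.5585, 0.112, 0.0719]
wrist_force: [0.4, -0.8, -6.2]
```

```bash
python3 -m pendant '0.5 0 0 0 0 0;0.5 0 0 0 0 0'|grep -E "pos|force"; python3 -m pendant '0.5 0 0 0 0 0;0.5 0 0 0 0 0'|grep -E "pos|force"
```

```text
tool_pos: [0.5586, 0.112, 0.0715]
wrist_force: [-0.2, -0.6, -7.1]
tool_pos: [0.5586, 0.112, 0.0715]
wrist_force: [-1.5, -0.8, -2.3]
```

```bash
python3 -m pendant '0.4 0 0 0 0 0;0.4 0 0 0 0 0;0.4 0 0 0 0 0'|grep -E "pos|force"; python3 -m pendant '0 0 0 0 0 0;0 0 0 0 0 0;0 0 0 0 0 0;0 0 0 0 0 0;0 0 0 0 0 0' 0.45|grep -E "pos|force|open"
python3 -m pendant '0 0 0 0 0 0;0 0 0 0 0 0;0 0 0 0 0 0;0 0 0 0 0 0' 0.3|grep -E "pos|force|open"
python3 - <<'E'
from h import *
im=[cams.read_camera(c) for c in("side","top")]
cv2.imwrite("pics/c8.png",np.hstack([cv2.resize(im[0][130:230,220:320],(400,400),interpolation=3),cv2.resize(im[1][135:225,190:280],(400,400),interpolation=3)]))
E
```

```text
tool_pos: [0.5586, 0.112, 0.0714]
wrist_force: [-3.1, -0.8, 5.7]
tool_pos: [0.5587, 0.112, 0.0704]
wrist_force: [0.3, -0.3, -0.5]
opening: 0.0515
tool_pos: [0.5585, 0.112, 0.0706]
wrist_force: [0.7, 0.5, 0.0]
opening: 0.0655
```

```bash
python3 -m pendant '-15 0 0 0 0 0;-50 0 0 0 0 0;-95 0 0 0 0 0;-130 0 0 0 0 0;-130 0 0 0 0 0'|grep -E "pos|force"; python3 -m pendant '0 50 50 0 0 0;0 100 100 0 0 0;0 130 140 0 0 0;0 160 180 0 0 0;0 190 220 0 0 0;0 190 250 0 0 0;0 190 250 0 0 0;0 190 250 0 0 0' >/dev/null; python3 st.py
python3 - <<'E'
from h import *
from scipy.optimize import least_squares
for c in("top","side"):
    im=cams.read_camera(c);cv2.imwrite(f"pics/{c}_end.png",im)
    for n,z in(("bar_knob",.05),("stop_a",.018),("weight_mid",.06)):
        for r in finder.place_of(n,c)[:2]: print(c,n,r["confidence"],ray(c,r["position"],z)[:2].round(4))
    for n,z in(("bar_knob",.03),("weight_mid",.06),("weight_mid",.06)):
        for r in finder.trace(n,c)[:2]:
            k=max(cv2.findContours(r["region"].astype(np.uint8),0,1)[0],key=cv2.contourArea)[:,0,:]
            P=np.array([ray(c,(v,u),z)[:2] for u,v in k])*1000;rc=cv2.minAreaRect(P.astype(np.float32))
            print(c,n,r["confidence"],np.round(r["bbox"],1),np.round(rc[0],1),np.round(rc[1],1),round(rc[2],1))
def box(x,c,h=.03):
    P=np.array([proj(c,(x[0]+.022*np.cos(q),x[1]+.022*np.sin(q),z)) for q in np.linspace(0,6.28,40) for z in(h,h+.06)]);return np.r_[P.min(0),P.max(0)]
print("expected weight boxes r0 c0 r1 c1",{c:box((.5585,.112),c).round(1).tolist() for c in("top","side")})
E
```

```text
tool_pos: [0.5619, 0.1123, 0.2062]
wrist_force: [-0.4, -0.4, 0.3]
t 24.45 p [0.3491 0.3492 0.1997] yaw 94.4 F [0.04 0.82 1.06] open 0.06620150446601934
top bar_knob 0.72 [0.5565 0.0476]
top stop_a 0.54 [0.5958 0.1347]
top stop_a 0.45 [ 0.6153 -0.0715]
top weight_mid 0.66 [0.5507 0.4382]
top weight_mid 0.47 [0.5571 0.1084]
top bar_knob 0.81 [200.8 167.8 106.6  24.6] [562.8  42.8] [ 64.  299.6] 4.3
top weight_mid 0.19 [395.4 199.9  32.1  24.4] [ 455.8 -385.1] [72.9 93.1] 7.5
top weight_mid 0.19 [395.4 199.9  32.1  24.4] [ 455.8 -385.1] [72.9 93.1] 7.5
side bar_knob 0.83 [0.565 0.04 ]
side bar_knob 0.26 [ 0.4438 -0.4055]
side stop_a 0.63 [ 0.6236 -0.0528]
side stop_a 0.59 [0.5855 0.1325]
side weight_mid 0.78 [0.5613 0.1185]
side weight_mid 0.71 [0.5397 0.4092]
side bar_knob 0.63 [245.4 158.9  59.8  82.9] [557.7  41.7] [ 68.9 310.3] 3.2
side bar_knob 0.16 [171.  280.7  85.9 101.1] [ 293.5 -305.3] [ 88.3 260.7] 10.3
side weight_mid 0.65 [256.3 167.   14.4  17.4] [550.1  96. ] [56.5 39.6] 70.6
side weight_mid 0.56 [190.  142.5 164.7 144.8] [521.2  -7.8] [309.9 427.7] 4.7
side weight_mid 0.65 [256.3 167.   14.4  17.4] [550.1  96. ] [56.5 39.6] 70.6
side weight_mid 0.56 [190.  142.5 164.7 144.8] [521.2  -7.8] [309.9 427.7] 4.7
expected weight boxes r0 c0 r1 c1 {'top': [168.5, 218.9, 186.5, 236.6], 'side': [157.5, 256.3, 183.2, 272.0]}
```

```bash
python3 - <<'E'
from h import *
f=lambda im:cv2.cvtColor(im,6).astype(np.float32)
A=f(cv2.imread("pics/c5.png"))[:300]
B=f(cv2.resize(cv2.resize(cv2.imread("pics/top_end.png")[140:205,195:305],(800,400),interpolation=3),(800,300)))
# bar edges only (exclude plates): vertical profile shift in mm; 1px vertical = 65/300 px *2.8mm
for n,x0,x1 in(("a end",50,130),("b end",740,800),("mid-b",520,640)):
    a=A[90:270,x0:x1];b=B[90:270,x0:x1];w=cv2.createHanningWindow((x1-x0,180),cv2.CV_32F)
    s,r=cv2.phaseCorrelate(a,b,w);print(n,"x-shift mm",round(-s[1]*65/300*2.8,2),round(r,2))
print(telemetry.get_obs()["time"])
E
```

```text
a end x-shift mm -0.02 0.64
b end x-shift mm 0.04 0.74
mid-b x-shift mm -0.0 0.64
25.15
```

The bar hasn't moved since it was pressed against the pins, and the weight stands where I placed it. Handing in.

```bash
python3 -c "
from bench import job;print(job.sign_off())"
```

```text
the job is handed in; nothing more can be done
None
```

I slid the straightedge flat against both pins, stood the dark steel weight on it between the knob and pin a, let go and handed the job in at about 25 s. Sign-off gives no verdict, so the points below are my own checks.

**Pressing on the pins:** I slid the bar by its knob, then slackened the jaws and pushed gently with the rear finger. Wrist force rose from about 1.7 N of sliding friction to 6 N and the bar stopped, so I took both pins to be loaded. The force on each pin was inferred, not measured.

**Weight:** It touched down gently, with at most about 6 N of upward force at the wrist, and the wrist read about 0 N after I let go. The side camera's outline of it fits it standing upright where I put it. In the top camera, the trace missed it, but the point finder put it there too.

**Bar at the end:** It lies at about 4°, matching the line of the pins. Top pictures from before and after placing the weight agree to within 0.05 mm, so it did not move off the pins.

**Not checked:** I did not look at the final pictures myself, because I had used all 12 views. I also did not re-measure the other objects; the arm stayed clear of them. The finder's positions for the two stops scatter by 10–20 mm, so they don't independently confirm the gap at the pins.

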